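Open the mending caddy down to its bottom compartment

TASK

I need the things at the bottom of the mending caddy. Fold its carrying handle right down to the near or the far side, out of the way, then lift the white spool tray level out of the wooden box and set it down gently and flat on the desk mat in the clear space just to the left of the box, with all four spools still standing in it. Leave the box where it stands with its handle down, and do not disturb the other things on the desk.

Things in the scene. Friction and masses are not known exactly. Their poses are not given: they have to be found in the camera images.
- caddy: Wooden mending box with brass corner straps, open on top: 136 mm (x) by 200 mm (y) by 78 mm high, walls 8 mm, 1.2 kg, loose on rubber feet. Origin: centre of its underside, z up. At yaw 0 its x points away from the robot, y (its long side) to the left. The white tray sits inside it on ledges 42 mm above the desk; masking tape and two clothes pegs lie below the tray.
- bail (a joint): Angle (rad) of the box's carrying handle about the box's y, 62 mm above its underside: 0 upright over the tray, +1.6 (stop) folded down to the box's +x side, -1.6 (stop) to its -x side. Stiff hinge: it stays where it is left, about 1.5 N at the crossbar moves it. Near upright, its crossbar blocks the tray from being lifted out.
- bail_grip (a point): Middle of the handle's crossbar, 84 mm from the hinge axis: a dark wooden grip 18 mm thick, 110 mm long along the box's y, between 7 mm steel wire arms that run down outside the box's ends (215 mm apart). Upright: 146 mm above the desk, its underside 13 mm above the tray's grip. Folded: 62 mm above the desk and 84 mm from the box's middle, clear of the wall.
- tray_grip (a point): Centre of the bridge-shaped grip of the white spool tray: a bar 12 mm thick (tray's x), 95 mm long (tray's y), 14 mm high, open below and on both sides. The point is 75 mm above the tray's underside, over its middle, 7 mm below the bar's top; axes as the tray's. Seated in the box it is 117 mm above the desk.
- tray: White plastic spool tray, 112 mm (x) by 176 mm (y), walls 38 mm high, about 0.16 kg plus four spools; origin at the centre of its underside, z up. It has 4 mm play all round in the box, and its underside clears the box rim after a lift of 36 mm.
- red_spool_mid (a point): Centre of the red thread spool, 25 mm in diameter and 50 mm high (25 g), standing loose in one of the tray's four corner wells (27 mm from the tray's middle in x, 66 mm in y; which spool is in which well varies); its own z axis is the spool's axis.
- blue_spool_mid (a point): Centre of the blue thread spool, 25 mm in diameter and 50 mm high (25 g), standing loose in one of the tray's four corner wells (27 mm from the tray's middle in x, 66 mm in y; which spool is in which well varies); its own z axis is the spool's axis.
- cream_spool_mid (a point): Centre of the cream thread spool, 25 mm in diameter and 50 mm high (25 g), standing loose in one of the tray's four corner wells (27 mm from the tray's middle in x, 66 mm in y; which spool is in which well varies); its own z axis is the spool's axis.
- green_spool_mid (a point): Centre of the green thread spool, 25 mm in diameter and 50 mm high (25 g), standing loose in one of the tray's four corner wells (27 mm from the tray's middle in x, 66 mm in y; which spool is in which well varies); its own z axis is the spool's axis.
- stapler: Dark grey stapler, 36 by 146 by 60 mm, long along its y; origin under its centre. Leave alone.
- scissors: Red-handled scissors lying flat, 87 by 199 by 9 mm, long along its y; origin under its centre. Leave alone.
- lint_roller: Lint roller with a teal handle lying flat, 228 mm long (its y), 52 mm thick; origin under its centre. Leave alone.

How it is judged:
By the outcome, as a careful person would: the job done as asked, in the order asked, and still so for the second after the job is handed in, with the robot touching nothing.
It also fails if it takes over 67 s, if anything falls off the work surface, if the arm or the gripper's body presses on something with over 40 N, if the wrist force passes 120 N, or if a joint passes its speed limit or range.

ROBOT

A 6-joint arm with a two-finger parallel gripper is mounted at the origin on a cart in front of the work surface, level with it; the furniture and walls round the work are solid. World frame = base frame: x ahead of the robot, y to its left, z up, the work surface at z = 0. Lengths are in m, angles in degrees, forces in N, time in s.
With the tool pointing down it reaches from about 0.35 to 0.975 m from the base axis. Payload 7.1 kg.
Tool frame: the origin (TCP) lies midway between the tips of the shut fingers; the grasp point (between the pads) lies 19 mm behind it; z points along the fingers, y is the line along which they close (so a half turn about z gives the same grasp; the last joint's range is limited). The gripper opens to 88 mm and grips with 3 to 60 N. Pads are 20 mm wide; open, the fingers measure 115 mm over their backs; the gripper's body (75 mm by 178 mm) begins 61 mm behind the grasp point.
Start: joints at [67.437, 24.242, 93.386, -0, 62.372, -1.089], TCP at [0.229, 0.582, 0.223] pointing down, gripper open.
Joint ranges: [-172.04, 172.04], [-51.8, 120.97], [4.93, 147.93], [-75.15, 255.16], [6.16, 154.13], [-145.62, 145.62]. Speed limits (degrees/s): [136.94, 136.94, 172.46, 180, 180, 180].

INTERFACE

Orientations are given as a 3x3 rotation matrix whose columns are the frame's x, y, z axes.
In Python, from bench import sense, capture, close_job gives the robot as it stands. The module is installed in compiled form; this text tells all that it offers.
- The arm moves only by the tool move_arm, never from a script. Its argument "plan" is a list of rows, each a list of 6 numbers: the shift along the tool's x, y, z in units of 100 mm (1.0 is 100 mm), then the turn, a rotation vector about the tool's x, y, z in units of pi rad (1.0 is pi rad). A call has 1 to 8 rows; each row shifts and turns the commanded pose from where the row before left it, along the tool's axes as they then stand; what a row does not reach is not made up. A row lasts 1/8 s, in which the tool goes at most 62.5 mm and 10.7 degrees, less where a joint would pass 70% of its speed; a pose out of reach is approached as far as the arm can. A call with a number of a shift or a turn outside -1 to 1 is refused whole. A call with a gripper value outside its range is refused whole. "jaw" is the opening, from 0 (shut) to 1 (fully open), set as the call begins (left out, the last holds). The fingers move at their own pace and stop on an object; "newtons" is the grip in N (left out, the last holds). Time passes only in rows, so rows that do not move let the fingers close. It gives the time, the measured TCP pose, the force, the opening and the grip force at its end, in the units of the state.
- sense(): the state, without advancing time (a new reading comes with each control period).
- capture(name): name is "scene" or "top" or "wrist"; returns a dict with "img" (420x560x3 uint8, red, green, blue), "range_z" (420x560 float32, m along the optical axis (not along the pixel's ray), 0 where there is no reading), "fov_y" (degrees; the focal length in pixels is half the picture's height over the tangent of half this angle, whatever the lens; pixels are square), "cx", "cy" (the principal point, pixels), "dist_coeffs" ([k1, k2, p1, p2, k3] as OpenCV has them; the pictures are not rectified), "origin" and "attitude" of the camera in the world; the wrist camera has in their place "tool_from_camera" (4x4, takes a point from camera to tool coordinates, whose origin is the TCP and whose axes are the flange's). Camera axes: x right, y down, z forward; pixel columns grow to the right and rows downward; lengths in m; the calibration is good to about 2 mm. A picture is of the moment at which its call begins: read the wrist's pose just before it.
- close_job(): hands the job in; it is judged then, once.
The state is a dict: "time_s": time; "qpos": joint angles; "qvel": joint speeds; "tau": joint torques, N m; "ee_pos": TCP position; "eef_rot": TCP orientation; "ft_force": force on the tool from outside, world axes, zero at the start; "wrist_torque": the same for the moment, N m; "opening": opening from 0.0 (shut) to 1.0 (fully open); "finger_force": force on a finger pad.
Only numpy, scipy, OpenCV 4.12 (cv2) and the standard library are available. Lean on these libraries where they do the work, as an engineer would, in place of code of your own. Each camera call takes 0.05 s, during which the arm holds its last target. There are 200 camera calls.

## Working session

There is one attempt and no reset: what is moved stays moved. The work goes in short steps, Python scripts to look and compute and a tool call to move; the robot and the scene stay as the last step left them, time stands still between calls to the robot, and variables do not carry over. Pictures are saved under pics/ and viewed, at most 10 in all, crops included, and the job is handed in when it is done.

Besides the shell and the picture viewer there is one more tool, called after "Call:" as name(argument=value, ...) on one line, values as JSON. move_arm: Moves the arm, as the interface text tells. Shifts and turns lie within -1 to 1; 1 stands for 100 mm of shift or pi rad of turn. Its arguments: {"type":"object","properties":{"plan":{"type":"array"},"jaw":{"type":"number"},"newtons":{"type":"number"}},"required":["plan"]}

```bash
mkdir -p pics
cat > h.py <<'E'
import numpy as np, cv2
from bench import sense, capture, close_job
def cap(name):
    s=sense(); c=capture(name)
    f=210/np.tan(np.radians(c["fov_y"])/2)
    c["K"]=np.array([[f,0,c["cx"]],[0,f,c["cy"]],[0,0,1.]]); c["D"]=np.array(c["dist_coeffs"],float)
    if name=="wrist":
        T=np.array(c["tool_from_camera"]); R=np.array(s["eef_rot"])
        c["R"]=R@T[:3,:3]; c["o"]=R@T[:3,3]+np.array(s["ee_pos"])
    else: c["R"]=np.array(c["attitude"]); c["o"]=np.array(c["origin"])
    return c
def rays(c,uv):
    p=cv2.undistortPoints(np.array(uv,float).reshape(-1,1,2),c["K"],c["D"]).reshape(-1,2)
    return np.c_[p,np.ones(len(p))]@c["R"].T
def plane(c,uv,z):
    d=rays(c,uv); return c["o"]+d*((z-c["o"][2])/d[:,2])[:,None]
def cloud(c):
    v,u=np.mgrid[:420,:560]; d=rays(c,np.c_[u.ravel(),v.ravel()])
    P=c["o"]+d*c["range_z"].ravel()[:,None]; P[c["range_z"].ravel()==0]=np.nan
    return P.reshape(420,560,3)
def save(c,n): cv2.imwrite(f"pics/{n}.png",c["img"][:,:,::-1])
E
python3 - <<'E'
from h import *
s=sense(); print(s["ee_pos"],s["eef_rot"],s["time_s"])
for n in("top","scene"):
    c=cap(n); save(c,n+"0"); P=cloud(c); np.save(n+"P.npy",P); print(n,c["o"],c["R"][:,2])
E
```

```text
[0.22857356 0.58110493 0.22191524] [[-9.30592733e-01  3.66055815e-01 -5.51774498e-04]
 [ 3.66056231e-01  9.30591674e-01 -1.40435061e-03]
 [-5.93954016e-07 -1.50885897e-03 -9.99998862e-01]] 0.0
top [0.34343145 0.02065856 1.41765817] [ 0.19040804 -0.02472088 -0.98139373]
scene [ 0.08566709 -0.5485427   0.9811315 ] [ 0.45052372  0.47457164 -0.75618129]
```

View pics/top0.png

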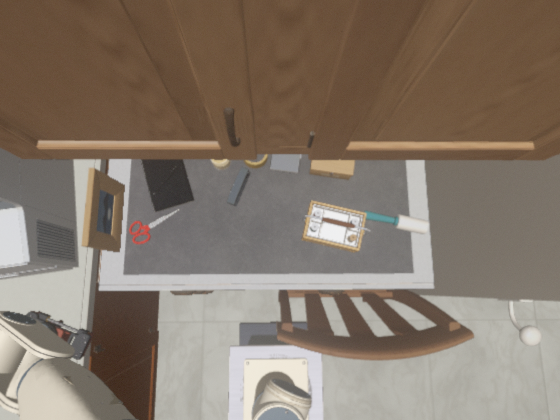

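View pics/scene0.png

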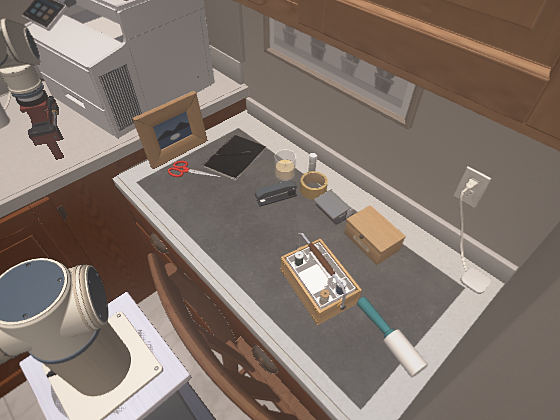

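The top view shows the caddy with rim corners at about (313,203), (367,211), (360,248) and (305,240). The dark grip runs from about (322,219) to (357,225). The stapler is at (238,187), the lint roller is touching-close at (370,217), and the mat to the left of the box at (270,225) is clear.

Run:
```python
from h import *
P=np.load("topP.npy"); c=cap("top")
Q=P[190:262,285:385]; m=(Q[...,2]>.070)&(Q[...,2]<.084)
n,l,st,_=cv2.connectedComponentsWithStats(m.astype(np.uint8)); 
pts=Q[m][:,:2].astype(np.float32); 
print("rim rect",cv2.minAreaRect(pts))
print("corners plane",plane(c,[(313,203),(367,211),(360,248),(305,240)],.078).round(3).tolist())
m=(Q[...,2]>.125); pts=Q[m]; print("high",len(pts),pts.mean(0),pts.max(0),pts.min(0)); print(cv2.minAreaRect(pts[:,:2].astype(np.float32)))
S=np.load("sceneP.npy"); q=S[220:340,260:380].reshape(-1,3); q=q[(q[:,2]>.118)]; print("sc high",len(q),q.mean(0),q.max(0),q.min(0))
# obstacles
R=P.reshape(-1,3); R=R[(R[:,2]>.02)&(R[:,2]<.3)&(R[:,0]>.3)&(R[:,0]<.95)]
for y in np.arange(-.6,.6,.05):
    a=R[(R[:,1]>=y)&(R[:,1]<y+.05)]
    if len(a): print(round(y,2),len(a),a.min(0).round(2),a.max(0).round(2))
x0,y0=285,190
c["img"]; cv2.imwrite("pics/crop.png",cv2.resize(c["img"][185:270,220:390,::-1],None,fx=4.5,fy=4.5,interpolation=cv2.INTER_CUBIC))
```

```text
rim rect ((0.5600978136062622, -0.20328453183174133), (0.21690063178539276, 0.13703060150146484), 76.7319564819336)
corners plane [[0.635, -0.133, 0.078], [0.607, -0.323, 0.078], [0.477, -0.292, 0.078], [0.505, -0.103, 0.078]]
high 240 [ 0.55568299 -0.20457138  0.15004486] [ 0.58177934 -0.09931019  0.15941145] [ 0.52866134 -0.31218314  0.12631564]
((0.556298017501831, -0.20569506287574768), (0.2187872976064682, 0.018253633752465248), 76.39019775390625)
sc high 455 [ 0.55184746 -0.21358321  0.14430841] [ 0.5822156  -0.10002781  0.15755895] [ 0.5266505  -0.31444867  0.11821886]
-0.6 5640 [ 0.31 -0.58  0.02] [ 0.81 -0.57  0.3 ]
-0.55 177 [ 0.3  -0.55  0.02] [ 0.59 -0.5   0.06]
-0.5 204 [ 0.54 -0.5   0.02] [ 0.6  -0.45  0.06]
-0.45 143 [ 0.55 -0.45  0.02] [ 0.6  -0.4   0.06]
-0.4 107 [ 0.58 -0.4   0.02] [ 0.61 -0.35  0.04]
-0.35 147 [ 0.53 -0.35  0.02] [ 0.62 -0.3   0.15]
-0.3 727 [ 0.47 -0.3   0.02] [ 0.8  -0.25  0.16]
-0.25 838 [ 0.48 -0.25  0.02] [ 0.8  -0.2   0.16]
-0.2 794 [ 0.49 -0.2   0.02] [ 0.8  -0.15  0.16]
-0.15 591 [ 0.5  -0.15  0.02] [ 0.8  -0.1   0.15]
-0.1 216 [ 0.52 -0.1   0.02] [ 0.83 -0.05  0.13]
-0.05 246 [ 0.3  -0.05  0.02] [ 0.83 -0.    0.05]
0.0 99 [0.77 0.   0.03] [0.83 0.05 0.05]
0.05 68 [0.76 0.05 0.02] [0.8  0.1  0.05]
0.1 286 [0.64 0.1  0.02] [0.81 0.15 0.07]
0.15 160 [0.64 0.15 0.02] [0.81 0.2  0.09]
0.2 71 [0.77 0.2  0.02] [0.81 0.23 0.09]
0.3 3 [0.66 0.32 0.02] [0.75 0.34 0.02]
0.35 39 [0.73 0.35 0.02] [0.79 0.4  0.03]
0.4 33 [0.69 0.4  0.02] [0.81 0.44 0.03]
0.45 2 [0.71 0.45 0.02] [0.81 0.48 0.02]
0.55 2988 [0.3  0.55 0.02] [0.79 0.6  0.21]
```

View pics/crop.png

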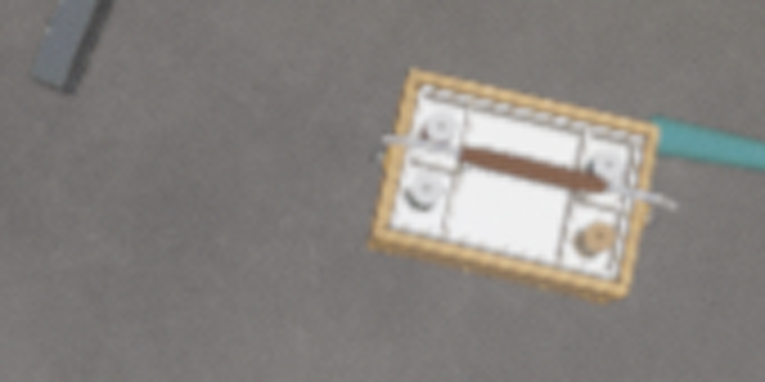

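```bash
cat >> h.py <<'E'
from scipy.spatial.transform import Rotation as Ro
def boxR(yaw): # tool y along box x, tool x along box y, z down
    r=np.radians(yaw); bx=np.array([np.cos(r),np.sin(r),0]); by=np.array([-np.sin(r),np.cos(r),0])
    return np.c_[by,bx,[0,0,-1]]
def rows(p,R,p1,R1,n,dec=3):
    w=Ro.from_matrix(R.T@R1).as_rotvec()/n; out=[]
    for i in range(n):
        d=np.round(R.T@((p1-p)/(n-i))/.1,dec); t=np.round(w/np.pi,4)
        out.append([*d.tolist(),*t.tolist()]); p=p+R@d*.1; R=R@Ro.from_rotvec(t*np.pi).as_matrix()
    for k in range(0,n,8): print("[",",".join(str([float(x)+0 for x in o]) for o in out[k:k+8]),"]")
def go(p1,yaw,n):
    s=sense(); rows(np.array(s["ee_pos"]),np.array(s["eef_rot"]),np.array(p1,float),boxR(yaw),n)
E
python3 -c "
from h import *
go([.50,-.2,.32],-13,16)"
```

```text
[ [-0.337, -0.392, -0.061, 0.0, 0.0, 0.0283],[-0.37, -0.361, -0.061, 0.0, 0.0, 0.0283],[-0.401, -0.327, -0.061, 0.0, 0.0, 0.0283],[-0.428, -0.29, -0.061, 0.0, 0.0, 0.0283],[-0.452, -0.251, -0.061, 0.0, 0.0, 0.0283],[-0.473, -0.209, -0.061, 0.0, 0.0, 0.0283],[-0.489, -0.167, -0.061, 0.0, 0.0, 0.0283],[-0.502, -0.123, -0.061, 0.0, 0.0, 0.0283] ]
[ [-0.511, -0.077, -0.06, 0.0, 0.0, 0.0283],[-0.516, -0.032, -0.061, 0.0, 0.0, 0.0283],[-0.517, 0.014, -0.06, 0.0, 0.0, 0.0283],[-0.513, 0.06, -0.061, 0.0, 0.0, 0.0283],[-0.506, 0.105, -0.06, 0.0, 0.0, 0.0283],[-0.495, 0.15, -0.061, 0.0, 0.0, 0.0283],[-0.479, 0.193, -0.06, 0.0, 0.0, 0.0283],[-0.461, 0.235, -0.061, 0.0, 0.0, 0.0283] ]
```

Call:
move_arm(plan=[[-0.337,-0.392,-0.061,0,0,0.0283],[-0.37,-0.361,-0.061,0,0,0.0283],[-0.401,-0.327,-0.061,0,0,0.0283],[-0.428,-0.29,-0.061,0,0,0.0283],[-0.452,-0.251,-0.061,0,0,0.0283],[-0.473,-0.209,-0.061,0,0,0.0283],[-0.489,-0.167,-0.061,0,0,0.0283],[-0.502,-0.123,-0.061,0,0,0.0283]], jaw=0, newtons=20)

```text
time_s: 1.15
ee_pos: [0.3646, 0.1893, 0.2717]
eef_rot: [[-0.464, 0.886, 0.0], [0.886, 0.464, 0.0], [-0.0, 0.0, -1.0]]
ft_force: [1.2, 0.0, 0.4]
opening: 0.125
finger_force: 0.0
```

Call:
move_arm(plan=[[-0.511,-0.077,-0.06,0,0,0.0283],[-0.516,-0.032,-0.061,0,0,0.0283],[-0.517,0.014,-0.06,0,0,0.0283],[-0.513,0.06,-0.061,0,0,0.0283],[-0.506,0.105,-0.06,0,0,0.0283],[-0.495,0.15,-0.061,0,0,0.0283],[-0.479,0.193,-0.06,0,0,0.0283],[-0.461,0.235,-0.061,0,0,0.0283]])

```text
time_s: 2.15
ee_pos: [0.5002, -0.2015, 0.3199]
eef_rot: [[0.228, 0.974, -0.0], [0.974, -0.228, 0.0], [0.0, -0.0, -1.0]]
ft_force: [0.5, -0.3, -0.4]
opening: 0.005
finger_force: 0.0
```

Call:
move_arm(plan=[[0,0,0,0,0,0],[0,0,0,0,0,0]])

```text
time_s: 2.4
ee_pos: [0.4994, -0.1993, 0.3193]
eef_rot: [[0.224, 0.974, -0.001], [0.974, -0.224, 0.001], [0.001, -0.001, -1.0]]
ft_force: [-0.1, 0.6, -0.6]
opening: 0.005
finger_force: 0.0
```

Run:
```python
from h import *
s=sense(); print(s["ee_pos"],s["eef_rot"],s["time_s"],s["opening"])
c=cap("wrist"); save(c,"w1"); print(c["o"],c["R"][:,2]); P=cloud(c); np.save("w1P.npy",P)
q=P.reshape(-1,3); r=q[(q[:,2]>.07)&(q[:,2]<.084)&(abs(q[:,1]+.21)<.13)]; print("rim",len(r),cv2.minAreaRect(r[:,:2].astype(np.float32)))
r=q[(q[:,2]>.143)&(q[:,2]<.17)&(abs(q[:,1]+.21)<.045)&(abs(q[:,0]-.555)<.06)]
if len(r): print("grip",len(r),r.mean(0),r[:,2].max(),cv2.minAreaRect(r[:,:2].astype(np.float32)))
r=q[(q[:,2]>.11)&(q[:,2]<.128)&(abs(q[:,1]+.21)<.05)&(abs(q[:,0]-.555)<.06)]
if len(r): print("tray bar",len(r),r.mean(0),cv2.minAreaRect(r[:,:2].astype(np.float32)))
```

```text
[ 0.49939781 -0.19931701  0.31925521] [[ 2.24484356e-01  9.74476774e-01 -1.33802273e-03]
 [ 9.74477548e-01 -2.24483361e-01  8.54417447e-04]
 [ 5.32246118e-04 -1.49567646e-03 -9.99998740e-01]] 2.4 0.004581014336280602
[ 0.51710428 -0.1205148   0.48172476] [-0.06836147 -0.28786403 -0.95522825]
rim 14128 ((0.5322768688201904, -0.20720593631267548), (0.2215101271867752, 0.6600783467292786), 89.14496612548828)
grip 1208 [ 0.55453596 -0.20744839  0.15292551] 0.15707817916738215 ((0.5550246238708496, -0.2100900113582611), (0.09491866081953049, 0.01787574216723442), 76.23435974121094)
tray bar 22 [ 0.55485805 -0.1903189   0.11685103] ((0.5514106154441833, -0.20577822625637054), (0.09403583407402039, 0.0026763114146888256), 76.26734161376953)
```

View pics/w1.png

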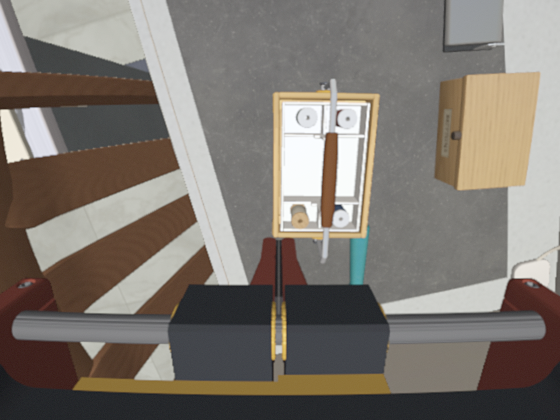

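The wrist view shows the handle nearly upright, with its grip from (331,135) to (328,225). All four spools stand at (307,118), (346,118), (299,215) and (340,215), and the near side is free. I'll push the bar down toward the near side with shut fingers.

Call:
move_arm(plan=[[0.01,0.25,0.25,0,0,0.001],[0.01,0.25,0.25,0,0,0.001],[0.01,0.25,0.25,0,0,0.001],[0,0.25,0.25,0,0,0],[0,0,0.3,0,0,0],[0,0,0.3,0,0,0],[0,0,0.2,0,0,0],[0,0,0,0,0,0]])

```text
time_s: 3.45
ee_pos: [0.5971, -0.2185, 0.1386]
eef_rot: [[0.233, 0.973, -0.003], [0.973, -0.233, 0.001], [0.0, -0.003, -1.0]]
ft_force: [0.1, 0.0, 0.1]
opening: 0.006
finger_force: 0.0
```

Call:
move_arm(plan=[[0,-0.12,0,0,0,0],[0,-0.12,0,0,0,0],[0,-0.1,0,0,0,0],[0,-0.1,0.02,0,0,0],[0,-0.1,0.03,0,0,0],[0,-0.1,0.03,0,0,0]])

```text
time_s: 4.2
ee_pos: [0.5351, -0.2047, 0.1316]
eef_rot: [[0.234, 0.972, -0.0], [0.972, -0.234, -0.0], [-0.0, -0.0, -1.0]]
ft_force: [2.6, -0.2, -0.7]
opening: 0.004
finger_force: 0.8
```

Call:
move_arm(plan=[[0,-0.1,0.02,0,0,0],[0,-0.1,0.03,0,0,0],[0,-0.1,0.03,0,0,0],[0,-0.1,0.06,0,0,0],[0,-0.1,0.08,0,0,0],[0,-0.07,0.1,0,0,0],[0,-0.07,0.1,0,0,0]])

```text
time_s: 5.08
ee_pos: [0.4731, -0.1897, 0.0891]
eef_rot: [[0.234, 0.972, -0.0], [0.972, -0.234, 0.0], [0.0, -0.0, -1.0]]
ft_force: [-0.4, -0.1, 0.2]
opening: 0.005
finger_force: 0.2
```

Run:
```python
from h import *
s=sense();print(s["ee_pos"],s["ft_force"])
c=cap("scene"); cv2.imwrite("pics/s2.png",cv2.resize(c["img"][180:360,230:470,::-1],None,fx=3.3,fy=3.3))
```

```text
[ 0.4730897  -0.18971394  0.08910418] [-0.39964797 -0.07663011  0.18035804]
```

View pics/s2.png

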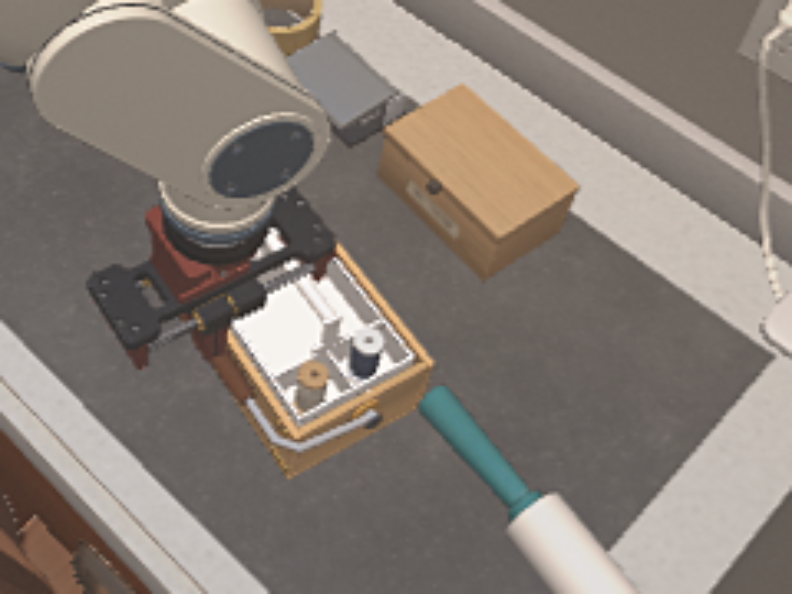

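The view shows the handle down on the near side, its arm at (320,440), almost level. I'll press it to the stop, then back off.

Call:
move_arm(plan=[[0,-0.06,0.06,0,0,0],[0,-0.02,0.06,0,0,0],[0,0,0.05,0,0,0],[0,0,0.03,0,0,0],[0,0,0,0,0,0]])

```text
time_s: 5.75
ee_pos: [0.4661, -0.188, 0.0697]
eef_rot: [[0.234, 0.972, 0.0], [0.972, -0.234, -0.0], [-0.0, 0.0, -1.0]]
ft_force: [-0.2, 0.3, 1.2]
opening: 0.006
finger_force: 0.0
```

Call:
move_arm(plan=[[0,0,0.02,0,0,0],[0,0,0.02,0,0,0],[0,0,0,0,0,0]])

```text
time_s: 6.12
ee_pos: [0.4663, -0.1882, 0.067]
eef_rot: [[0.234, 0.972, 0.001], [0.972, -0.234, -0.0], [-0.0, 0.001, -1.0]]
ft_force: [-3.9, 1.7, 12.7]
opening: 0.003
finger_force: 6.7
```

The bar is at its stop (12.7 N). I'll rise, open the jaw partly, and look from above.

Call:
move_arm(plan=[[0,0,-0.2,0,0,0],[0,0,-0.5,0,0,0],[0,0,-0.5,0,0,0],[0,0.1,-0.5,0,0,0],[0,0.2,-0.5,0,0,0],[0,0.2,0,0,0,0],[0,0,0,0,0,0],[0,0,0,0,0,0]], jaw=0.6)

```text
time_s: 7.12
ee_pos: [0.5133, -0.1992, 0.2848]
eef_rot: [[0.234, 0.972, -0.002], [0.972, -0.234, 0.001], [0.0, -0.002, -1.0]]
ft_force: [-0.2, 0.5, -0.2]
opening: 0.601
finger_force: 0.0
```

Run:
```python
from h import *
s=sense(); print(s["ee_pos"],s["time_s"],s["opening"])
for n in("wrist","top","scene"):
    c=cap(n); save(c,n[0]+"3"); P=cloud(c); q=P.reshape(-1,3)
    b=boxR(-13.6); L=(q-np.array([.555,-.209,0]))@b  # x=v,y=u
    near=(abs(L[:,0])<.13)&(abs(L[:,1])<.12)
    r=q[near&(abs(L[:,0])<.055)&(abs(L[:,1])<.03)&(q[:,2]>.108)&(q[:,2]<.135)]
    if len(r): print(n,"bar",len(r),np.median(r[:,2]),cv2.minAreaRect(r[:,:2].astype(np.float32)))
    r=q[near&(q[:,2]>.073)&(q[:,2]<.084)&((abs(L[:,0])>.075)|(abs(L[:,1])>.045))]
    print(n,"rim",len(r),cv2.minAreaRect(r[:,:2].astype(np.float32)), np.percentile(L[near&(q[:,2]>.073)&(q[:,2]<.084)],[1,99],axis=0).round(3).tolist())
    r=q[near&(L[:,1]<-.074)&(abs(L[:,0])<.05)&(q[:,2]>.04)]
    if len(r): print(n,"handle",len(r),r.mean(0),r[:,2].max())
```

```text
[ 0.51328609 -0.19922477  0.28481252] 7.125 0.6010048490654869
wrist bar 979 0.12334783461793714 ((0.557707667350769, -0.20740662515163422), (0.09456364810466766, 0.015623493120074272), 76.68732452392578)
wrist rim 4747 ((0.5579856634140015, -0.20840027928352356), (0.20523862540721893, 0.13616164028644562), 76.21969604492188) [[-0.097, -0.064, -0.082], [0.102, 0.07, -0.073]]
wrist handle 21379 [ 0.4684585  -0.16630948  0.37178425] 0.4072821455587732
top bar 47 0.12178204157123318 ((0.5637423992156982, -0.1787969321012497), (0.03928310051560402, 0.013543954119086266), 78.19120025634766)
top rim 271 ((0.5602948069572449, -0.20569276809692383), (0.1998862773180008, 0.1361142098903656), 77.42010498046875) [[-0.001, -0.064, -0.084], [0.103, 0.07, -0.073]]
top handle 1030 [ 0.46723913 -0.20084694  0.55343857] 0.673575929222013
scene bar 171 0.12295254742389938 ((0.5558499693870544, -0.2069493979215622), (0.09641727805137634, 0.014534808695316315), 77.01008605957031)
scene rim 1039 ((0.558100163936615, -0.20739242434501648), (0.20582924783229828, 0.1368706375360489), 76.47257995605469) [[-0.097, -0.065, -0.084], [0.101, 0.069, -0.073]]
scene handle 2282 [ 0.46379633 -0.1972167   0.4571554 ] 0.6731924360108807
```

View pics/w3.png

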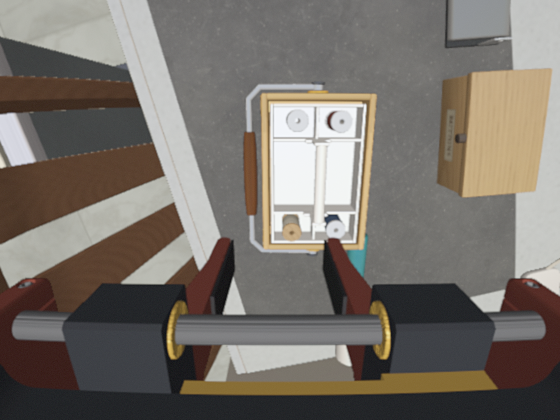

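The handle's grip now lies outside the near wall at (249,175), and the tray bar is clear from (320,142) to (320,225). Going down onto the bar.

Call:
move_arm(plan=[[0.02,0.22,0.2,0,0,0],[0,0.224,0.3,0,0,0],[0,0,0.4,0,0,0],[0,0,0.4,0,0,0],[0,0,0.35,0,0,0],[0,0,0.22,0,0,0],[0,0,0,0,0,0]])

```text
time_s: 8.15
ee_pos: [0.5563, -0.2075, 0.0969]
eef_rot: [[0.234, 0.972, -0.004], [0.972, -0.234, 0.002], [0.001, -0.004, -1.0]]
ft_force: [-0.5, -0.4, -0.3]
opening: 0.602
finger_force: 0.0
```

Call:
move_arm(plan=[[0,0,0,0,0,0],[0,0,0,0,0,0],[0,0,0,0,0,0],[0,0,0,0,0,0],[0,0,0,0,0,0],[0,0,0,0,0,0]], jaw=0, newtons=25)

```text
time_s: 8.9
ee_pos: [0.5583, -0.2082, 0.0992]
eef_rot: [[0.234, 0.972, 0.0], [0.972, -0.234, -0.0], [-0.0, 0.0, -1.0]]
ft_force: [-0.9, 0.4, 3.5]
opening: 0.134
finger_force: 25.0
```

Call:
move_arm(plan=[[0,0,-0.03,0,0,0],[0,0,-0.06,0,0,0],[0,0,-0.08,0,0,0],[0,0,-0.1,0,0,0],[0,0,-0.1,0,0,0],[0,0,-0.1,0,0,0],[0,0,-0.1,0,0,0]])

```text
time_s: 9.78
ee_pos: [0.5581, -0.2081, 0.1567]
eef_rot: [[0.234, 0.972, 0.0], [0.972, -0.234, -0.0], [-0.0, 0.0, -1.0]]
ft_force: [-0.3, 0.6, -2.7]
opening: 0.132
finger_force: 25.0
```

Run:
```python
from h import *
s=sense();print(s["ee_pos"],s["ft_force"],s["wrist_torque"])
c=cap("scene"); cv2.imwrite("pics/s4.png",cv2.resize(c["img"][180:360,230:470,::-1],None,fx=3.3,fy=3.3))
```

```text
[ 0.55811998 -0.20809287  0.15669591] [-0.25264395  0.55136162 -2.69727412] [-0.06051293  0.11305982 -0.03677506]
```

View pics/s4.png

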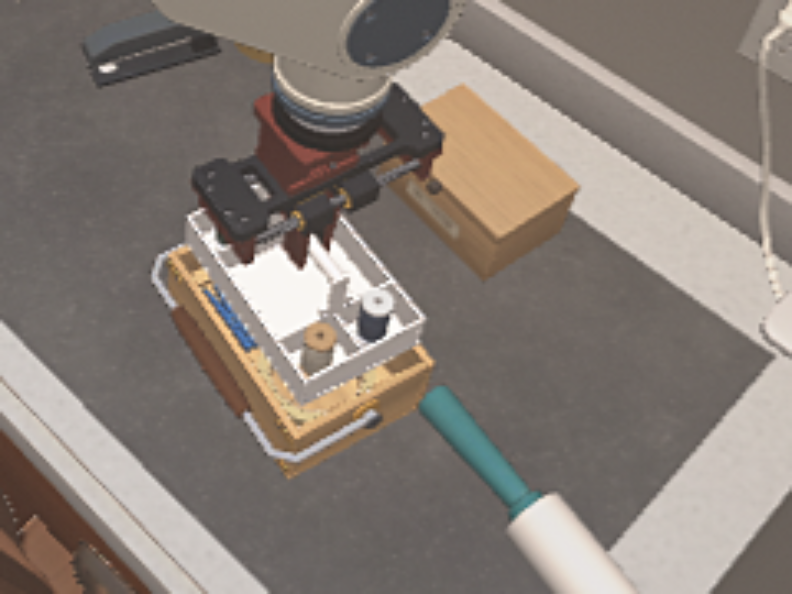

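The tray is level and free of the box, with a clear gap all round; the visible spools are standing at (375,310) and (318,345). Carrying it left.

Call:
move_arm(plan=[[0.05,0,0,0,0,0],[0.12,-0.02,0,0,0,0],[0.2,-0.02,0,0,0,0],[0.28,-0.02,0,0,0,0],[0.3,-0.03,0,0,0,0],[0.3,-0.03,0,0,0,0],[0.28,-0.03,0,0,0,0],[0.25,-0.02,0,0,0,0]])

```text
time_s: 10.82
ee_pos: [0.5828, -0.0285, 0.1555]
eef_rot: [[0.233, 0.973, -0.001], [0.973, -0.233, 0.0], [0.0, -0.001, -1.0]]
ft_force: [-0.2, -0.2, -3.5]
opening: 0.134
finger_force: 25.0
```

Call:
move_arm(plan=[[0.2,-0.02,0,0,0,0],[0.13,-0.01,0,0,0,0],[0.08,0,0.05,0,0,0],[0.03,0,0.1,0,0,0],[0,0,0.15,0,0,0],[0,0,0.15,0,0,0],[0,0,0.12,0,0,0],[0,0,0.06,0,0,0]])

```text
time_s: 11.82
ee_pos: [0.59, 0.0121, 0.0916]
eef_rot: [[0.234, 0.972, -0.002], [0.972, -0.234, -0.0], [-0.0, -0.001, -1.0]]
ft_force: [0.3, 0.1, -3.0]
opening: 0.133
finger_force: 25.0
```

Run:
```python
from h import *
s=sense();print(s["ee_pos"],s["ft_force"],s["wrist_torque"])
c=cap("scene"); cv2.imwrite("pics/s5.png",cv2.resize(c["img"][140:340,190:430,::-1],None,fx=3,fy=3))
```

```text
[0.59001768 0.01214349 0.09161321] [ 0.30681854  0.1452846  -2.99918376] [-0.04800028  0.12747542  0.02403918]
```

View pics/s5.png

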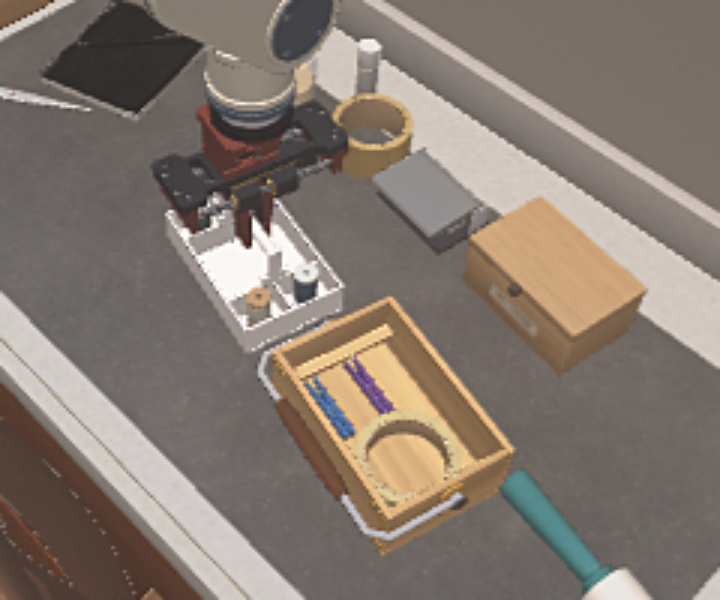

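The box is empty of the tray, with pegs and tape visible. The tray hangs level over clear mat, with a gap to the box and handle. Lowering.

Call:
move_arm(plan=[[0,0,0.06,0,0,0],[0,0,0.1,0,0,0],[0,0,0.07,0,0,0],[0,0,0.03,0,0,0],[0,0,0.02,0,0,0],[0,0,0.02,0,0,0],[0,0,0,0,0,0]])

```text
time_s: 12.75
ee_pos: [0.5906, 0.0124, 0.0629]
eef_rot: [[0.234, 0.972, 0.0], [0.972, -0.234, -0.0], [-0.0, 0.0, -1.0]]
ft_force: [0.0, 0.1, -2.3]
opening: 0.133
finger_force: 25.0
```

Call:
move_arm(plan=[[0,0,0.015,0,0,0],[0,0,0.015,0,0,0],[0,0,0.01,0,0,0],[0,0,0.01,0,0,0],[0,0,0,0,0,0]])

```text
time_s: 13.38
ee_pos: [0.5905, 0.0124, 0.0578]
eef_rot: [[0.234, 0.972, -0.0], [0.972, -0.234, 0.0], [-0.0, -0.0, -1.0]]
ft_force: [0.8, -0.2, -2.8]
opening: 0.138
finger_force: 25.0
```

Call:
move_arm(plan=[[0,0,0.01,0,0,0],[0,0,0.005,0,0,0],[0,0,0,0,0,0]])

```text
time_s: 13.75
ee_pos: [0.5906, 0.0124, 0.0572]
eef_rot: [[0.234, 0.972, 0.0], [0.972, -0.234, -0.0], [0.0, 0.0, -1.0]]
ft_force: [-2.3, 0.5, 5.1]
opening: 0.133
finger_force: 25.0
```

Contact made. Releasing in stages.

Call:
move_arm(plan=[[0,0,0,0,0,0],[0,0,0,0,0,0]], newtons=4)

```text
time_s: 14.0
ee_pos: [0.5907, 0.0124, 0.0572]
eef_rot: [[0.234, 0.972, 0.0], [0.972, -0.234, 0.0], [0.0, 0.0, -1.0]]
ft_force: [-2.4, -1.1, 5.7]
opening: 0.135
finger_force: 4.0
```

Call:
move_arm(plan=[[0,0,0,0,0,0],[0,0,0,0,0,0],[0,0,0,0,0,0],[0,0,0,0,0,0]], jaw=0.5)

```text
time_s: 14.5
ee_pos: [0.5906, 0.0124, 0.0563]
eef_rot: [[0.234, 0.972, -0.0], [0.972, -0.234, 0.0], [-0.0, -0.0, -1.0]]
ft_force: [-0.2, -0.1, -0.2]
opening: 0.495
finger_force: 0.0
```

Call:
move_arm(plan=[[0,0,-0.1,0,0,0],[0,0,-0.2,0,0,0],[0,0,-0.4,0,0,0],[0,0,-0.4,0,0,0],[0,0,-0.4,0,0,0],[0,0,-0.4,0,0,0],[0,0,0,0,0,0],[0,0,0,0,0,0]])

```text
time_s: 15.5
ee_pos: [0.5902, 0.0124, 0.2469]
eef_rot: [[0.234, 0.972, 0.001], [0.972, -0.234, -0.0], [0.0, 0.001, -1.0]]
ft_force: [-0.5, -0.1, -0.7]
opening: 0.501
finger_force: 0.0
```

Run:
```python
from h import *
s=sense(); print(s["ee_pos"],s["time_s"],s["opening"],s["ft_force"])
c=cap("wrist"); save(c,"w6"); P=cloud(c)
q=P.reshape(-1,3); b=boxR(-13.5); L=(q-np.array([.5905,.0124,0]))@b
r=(abs(L[:,0])<.095)&(abs(L[:,1])<.062)
w=q[r&(q[:,2]>.033)&(q[:,2]<.043)]; print(cv2.minAreaRect(w[:,:2].astype(np.float32)))
A=np.c_[w[:,:2]-w[:,:2].mean(0),np.ones(len(w))]; print(np.linalg.lstsq(A,w[:,2],rcond=None)[0])
for a in(-66,66):
  for d in(-27,27):
    k=q[(np.hypot(L[:,0]-a/1e3,L[:,1]-d/1e3)<.02)&(q[:,2]>.046)&(q[:,2]<.08)]; print(a,d,len(k),np.percentile(k[:,2],95) if len(k) else None)
```

```text
[0.5902071  0.01237773 0.24692509] 15.5 0.501260350553424 [-0.54440102 -0.05660334 -0.7427831 ]
((0.5900998115539551, 0.012559376657009125), (0.17608481645584106, 0.11272302269935608), 76.50804901123047)
[-0.00012389  0.00115754  0.03757221]
-66 -27 281 0.05473921573001117
-66 27 280 0.054604552362023925
66 -27 358 0.054484766074853475
66 27 362 0.05448695372160668
```

View pics/w6.png

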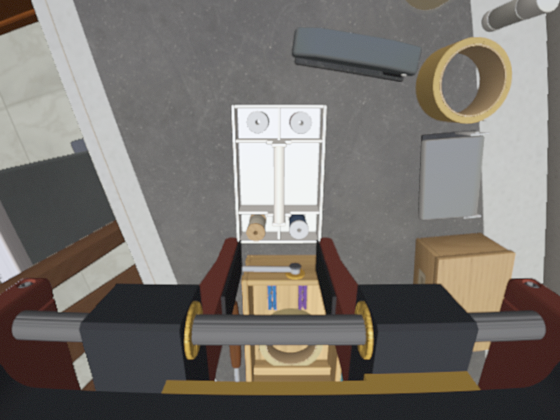

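The tray lies flat on the mat with all four spools upright at (258,122), (300,122), (257,227) and (299,227). The box sits apart below it with its handle down, and the gripper is clear of everything.

```bash
python3 -c "
from h import *
print(close_job())"
```

```text
the job is handed in; nothing more can be done
None
```

The job is handed in: the handle is folded down to the near side, the spool tray lies flat on the mat just left of the box with all four spools standing, and the box and the other things were left alone.

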